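# Load the condiment carrier and lock its hold-down bar at the mark

### The arm

A 6-joint arm with a two-finger parallel gripper is mounted at the origin on the work surface. World frame = base frame: x ahead of the robot, y to its left, z up, the work surface at z = 0. Lengths are in m, angles in rad, forces in N, time in s.
With the tool pointing down it reaches from about 0.3 to 0.775 m from the base axis. Payload 14.6 kg.
Tool frame: the origin (TCP) lies on the centre line of the jaws, within the pads' length; the fingertips stand ctrl.tcp_to_tips ahead of it and the grasp point (between the pads) lies 2 mm behind it (ctrl.tcp_to_tips is the distance from the TCP to the fingertips, in m); z points along the fingers, y is the line along which they close (so a half turn about z gives the same grasp; the last joint's range is limited). The gripper opens to 94 mm and grips with 3 to 60 N. Pads are 16 mm wide; open, the fingers measure 119 mm over their backs; the gripper's body (75 mm by 177 mm) begins 78 mm behind the grasp point.
Start: joints at [1.17, 0.3, 1.521, -0, 1.321, -0.067], TCP at [0.18, 0.52, 0.222] pointing down, gripper open.
Joint ranges: [-3.03, 3.03], [-0.79, 2.21], [0.23, 2.52], [-1.04, 4.18], [0, 3.07], [-2.55, 2.55]. Speed limits (rad/s): [2.22, 2.22, 2.57, 3.14, 3.14, 3.14].

### API

Orientations are given as [roll, pitch, yaw] about the fixed x, y, z axes, in that order (R = Rz(yaw) Ry(pitch) Rx(roll)).
In Python, from station import telemetry, viewer, hand_in, ctrl gives the robot as it stands.
- The arm moves only by the tool step_arm, never from a script. Its argument "plan" is a list of rows, each an object of numbers: "dx", "dy", "dz": the shift along the tool's x, y, z scaled (see below); "rx", "ry", "rz": the turn, a rotation vector about the tool's x, y, z scaled (see below); "claw": the closure, from 0 (fully open) to 1 (shut). In form: [{"dx": .., "dy": .., "dz": .., "rx": .., "ry": .., "rz": .., "claw": ..}, ...]. A call has 1 to 10 rows; each row shifts and turns the commanded pose from where the row before left it, along the tool's axes as they then stand; what a row does not reach is not made up. The controller multiplies each number of a shift by 0.1 m and each number of a turn by 90 degrees. A row lasts 1/10 s, in which the tool goes at most 50 mm and 8.59 degrees, less where a joint would pass 70% of its speed; a pose out of reach is approached as far as the arm can. A call with a number of a shift or a turn outside -1 to 1 is refused whole. A call with a gripper value outside its range is refused whole. The fingers move at their own pace and stop on an object; "grip_force" is the grip in N (left out, the last holds). Time passes only in rows, so rows that do not move let the fingers close. It gives the time, the measured TCP pose, the force, the opening and the grip force at its end, in the units of the state.
- telemetry.get_obs(): the state, without advancing time (a new reading comes with each control period).
- viewer.camera(name): name is "side" or "top" or "wrist"; returns a dict with "img" (384x512x3 uint8, red, green, blue), "z_map" (384x512 float32, m along the optical axis (not along the pixel's ray), 0 where there is no reading), "fx", "fy", "cx", "cy" (pixels), "dist" ([k1, k2, p1, p2, k3] as OpenCV has them; the pictures are not rectified), "R" (3x3) and "t" (3): a world point X has camera coordinates R X + t; the wrist camera has in their place "tool_from_camera" (4x4, takes a point from camera to tool coordinates, whose origin is the TCP and whose axes are the flange's). Camera axes: x right, y down, z forward; pixel columns grow to the right and rows downward; lengths in m; the calibration is good to about 2 mm. A picture is of the moment at which its call begins: read the wrist's pose just before it.
- hand_in(): hands the job in; it is judged then, once.
Trained networks look in a picture, given as the dict that the camera call returned (one of the last four; its "shot" number tells which), for a name from the list of things; names that differ only in an ending like _2 or _b are one class to them, and where a whole thing is asked for, a point or a joint stands for the part that bears it (a point fixed in the world has none). Each returns a list of dicts, best first, with "score" (0 to 1); they miss things now and then, are a little off and sometimes report something else, mostly with a low value. They report only what shows in the picture. A call takes as long as a camera call.
- viewer.recognise(target, picture): "rect" ([left, top, right, bottom] in pixels, round what is visible of it).
The state is a dict: "time_s": time; "qpos": joint angles; "joint_vel": joint speeds; "tau": joint torques, N m; "ee_pos": TCP position; "eef_rot": TCP orientation; "force": force on the tool from outside, world axes, zero at the start; "moment": the same for the moment, N m; "grip_width": finger opening in m; "grip_force": force on a finger pad.
Only numpy, scipy, OpenCV 4.12 (cv2) and the standard library are available. Lean on these libraries where they do the work, as an engineer would, in place of code of your own. Each camera call takes 0.05 s, during which the arm holds its last target. There are 200 camera calls.

### The job

Pack the carrier for the serving tables: set the steel shaker, the square tin and the capped jar down gently one after another inside its open bin, standing upright and let go. Then push the sprung hold-down bar over the bin until its pointer stands at the black mark on the length rail, its cam lever still open, and, holding the bar there, press the cam lever fully shut against the bar. The program finishes while still holding the bar at the mark with the lever shut (the spring would draw it back if let go); leave the other things on the table alone.

Things in the scene. Friction and masses are not known exactly. Their poses are not given: they have to be found in the camera images.
- shaker: Steel salt shaker, a waisted round body 62 mm high, 42 mm across at the foot, 34 mm at the waist (25 to 40 mm up), 38 mm across 50 mm up, standing loose. Origin: centre of its underside, z up. About 0.1 kg.
- tin: Square aluminium spice tin, 48 mm (its x) by 36 mm (its y) by 58 mm high, standing loose at any yaw. Origin: centre of its underside, z up. About 0.09 kg.
- jar: Round amber glass jar with white cap, 60 mm high, 48 mm across (cap 47 mm across, 46 to 60 mm up), standing loose. Origin: centre of its underside, z up. About 0.13 kg.
- carrier: Condiment carrier fixed to the table: plywood board 220 (its x) by 430 (y) by 10 mm with an open aluminium bin, grey guide sleeve (38 mm wide, top 110 mm up, y = -54 to -18 mm) and length rail (14 mm wide, top 78 mm up, x = -95 mm, y = -33 to 143 mm). Origin at table height; x away from the robot, z up, y along the hold-down bar, away from the bin. The bar's axis: x = 0, 93 mm up.
- bin_floor (a point): Centre of the bin's inner floor, 15 mm above the table, at carrier x = 0, y = -140 mm, axes as the carrier's. The bin inside: 200 (x) by 150 mm (y); walls 5 mm, rim 60 mm above this point, open above. The drawn-back bar's nose (60 mm wide, top 99 mm and underside 87 mm above the table) stands over the rim on the +y side.
- bar: Steel hold-down bar, 16 mm square, sliding through the sleeve along carrier y; axes as the carrier's. Origin on its axis, 93 mm above the table, in the middle of its grey crossbar: 12 mm thick (y = -6 to 6), x = -80 to 60, 80 to 114 mm above the table. It slides 130 mm towards the bin (-y), starts fully back; a spring pushes it back (+y) with 3.6 N, rising to 7 N at 110 mm, even when the lever is shut.
- grip (a point): Point on the bar's axis 30 mm behind the crossbar's middle (+y side). Here the bar is a grip 16 mm wide (x) and 24 mm high, from y = 6 to 78 mm of the bar, free to both sides and above: fingers standing either side of grip and open lever, close behind the crossbar, can push the crossbar towards the bin. With the lever shut, grip and lever are 25 mm wide (x = -8 to 17 mm).
- lever (a joint): Cam lever on the bar's +x side, rad: 0 fully shut, flat along the grip; positive open, free end swung out to +x; starts 0.36 to 0.48. A dark steel flat 8 mm thick, 22 mm high, centred at bar-axis height, 52 mm long from its upright pin (bar x = 13, y = 66 mm) towards the crossbar. Stays where left; 2.5 N at the free end moves it. Squeezing its free end and the grip between two fingers shuts it.
- lever_tip (a point): Outer side of the cam lever's free end at the height of the bar's axis (when shut: bar x = 17 mm, y = 14 mm).
- pointer (a point): Tip of the small steel pointer on the crossbar's end at the length rail, bar x = -95 mm, y = 0: it moves with the bar. 84 mm above the table.
- mark (a point): Length mark: middle of the black clip, 6 mm wide, fixed on the length rail (which has fine black lines), 81 mm above the table, axes as the carrier's. It stands 60 to 110 mm from the pointer's start, towards the bin (-y); the bar is at the mark when pointer and mark have the same carrier y.
- jar_lid: Flat steel jar lid, 48 mm across, 9 mm high, lying on the table among the things to load. Bystander: leave alone. Origin: centre of its underside.
- mug: White ceramic mug, 85 mm high. Bystander: leave alone. Origin: centre of its underside.
- tumbler: Clear plastic tumbler, 100 mm high. Bystander: leave alone. Origin: centre of its underside.
- spoon: Steel spoon lying near the robot. Bystander: leave alone. Origin: centre of its underside.
- dish: Small white ceramic dish, 60 mm across, 20 mm high. Bystander: leave alone. Origin: centre of its underside.

How it is judged:
On the way, in this order (a step that is already met when the one before it is completed fails the run):
1. shaker, tin and jar stand upright in the bin, let go (x of shaker in the frame of bin_floor between -0.1 and 0.1 m and y of shaker in the frame of bin_floor between -0.075 and 0.075 m and z of shaker in the frame of bin_floor between -0.006 and 0.01 m and angle between each of shaker, tin, jar's own z axis and vertical below 0.2 rad and contact force between the fingers and shaker below 0.1 N and x of tin in the frame of bin_floor between -0.1 and 0.1 m and y of tin in the frame of bin_floor between -0.075 and 0.075 m and z of tin in the frame of bin_floor between -0.006 and 0.01 m and contact force between the fingers and tin below 0.1 N and x of jar in the frame of bin_floor between -0.1 and 0.1 m and y of jar in the frame of bin_floor between -0.075 and 0.075 m and z of jar in the frame of bin_floor between -0.006 and 0.01 m and contact force between the fingers and jar below 0.1 N), for 0.2 s.
2. the bar is held at the mark with its lever still open (y of pointer in the frame of mark between -0.006 and 0.006 m and value of joint lever above 0.15 rad and contact force between the fingers and bar above 1 N), for 0.2 s.
3. the lever is shut while the bar is held at the mark (y of pointer in the frame of mark between -0.006 and 0.006 m and contact force between the fingers and bar above 3 N and value of joint lever below 0.06 rad), for 0.3 s.
At the end, for the whole second after the job is handed in: Shaker, tin and jar stand upright (within 0.2 rad) on the floor of the bin, untouched by the fingers; the pointer is within 6 mm of the mark along the rail; the lever is within 0.06 rad of shut; the fingers still press on the bar or its lever with more than 3 N and the bar is still (all of step 1 and all of step 3 and linear speed of bar below 0.02 m/s); the arm keeps its last pose, push and grip.
It fails at once if the lever is shut while the bar is more than 12 mm from the mark (value of joint lever below 0.1 rad and (y of pointer in the frame of mark below -0.012 m or y of pointer in the frame of mark above 0.012 m)).
It fails at once if the shaker, tin or jar is dropped instead of set down (falling free faster than 0.8 m/s) ((contact force between the fingers and shaker below 0.05 N and linear speed of shaker above 0.8 m/s) or (contact force between the fingers and tin below 0.05 N and linear speed of tin above 0.8 m/s) or (contact force between the fingers and jar below 0.05 N and linear speed of jar above 0.8 m/s)).
It fails at once if another thing on the table is moved more than 30 mm (distance of any of jar_lid, mug, tumbler, spoon, dish from where it was at the start of the episode above 0.03 m).
It also fails if it takes over 72 s, if anything falls off the work surface, if the arm or the gripper's body presses on something with over 40 N, if the wrist force passes 120 N, or if a joint passes its speed limit or range.

## Working session

There is one attempt and no reset: what is moved stays moved. The work goes in short steps, Python scripts to look and compute and a tool call to move; the robot and the scene stay as the last step left them, time stands still between calls to the robot, and variables do not carry over. Pictures are saved under pics/ and viewed, at most 10 in all, crops included, and the job is handed in when it is done.

Besides the shell and the picture viewer there is one more tool, called after "Request:" as name(argument=value, ...) on one line, values as JSON. step_arm: Moves the arm, as the interface text tells. Shifts and turns lie within -1 to 1; 1 stands for 0.1 m of shift or 90 degrees of turn. Its arguments: {"type":"object","properties":{"plan":{"type":"array"},"grip_force":{"type":"number"}},"required":["plan"]}

```bash
ls; mkdir -p pics; cat > h.py <<'E'
import numpy as np, cv2, json
from station import telemetry, viewer, hand_in, ctrl
from scipy.spatial.transform import Rotation as Ro
def world(p,u,v,z=None,X=None):
    """pixels -> world; z: depth array or None with plane height X"""
    K=np.array([[p['fx'],0,p['cx']],[0,p['fy'],p['cy']],[0,0,1]]); 
    n=cv2.undistortPoints(np.float64(np.c_[np.ravel(u),np.ravel(v)])[:,None],K,np.array(p['dist']))[:,0]
    r=np.c_[n,np.ones(len(n))]
    if 'R' in p: R=np.array(p['R']);t=np.array(p['t']); A=R.T; c=-R.T@t
    else:
        o=p['obs']; T=np.array(p['tool_from_camera']); Rt=Ro.from_euler('xyz',o['eef_rot']).as_matrix()
        A=Rt@T[:3,:3]; c=Rt@T[:3,3]+np.array(o['ee_pos'])
    d=r@A.T
    if z is not None: return c+d*np.ravel(z)[:,None]
    return c+d*((X-c[2])/d[:,2])[:,None]
def shot(n):
    o=telemetry.get_obs(); p=viewer.camera(n); p['obs']=o; return p
def cloud(p,rect=None):
    l,t,r,b=[int(x) for x in rect] if rect is not None else (0,0,512,384)
    v,u=np.mgrid[max(t,0):min(b,384),max(l,0):min(r,512)]
    z=p['z_map'][v,u]; m=z>0
    return world(p,u[m],v[m],z=z[m]),u[m],v[m]
def save(p,n): cv2.imwrite('pics/'+n+'.png',cv2.cvtColor(p['img'],cv2.COLOR_RGB2BGR))
E
python3 - <<'E'
from h import *
print(ctrl.tcp_to_tips, telemetry.get_obs())
for c in ('top','side'):
    p=shot(c); save(p,c)
    for n in 'shaker tin jar carrier bar lever pointer jar_lid mug tumbler spoon dish'.split():
        for d in viewer.recognise(n,p)[:2]:
            if d['score']<.3: continue
            w,_,_=cloud(p,d['rect']); w=w[w[:,2]>.005]
            print(c,n,round(d['score'],2),np.round(d['rect']), np.round(np.median(w,0),3) if len(w) else '', np.round(w[:,2].max(),3) if len(w) else '')
E
```

```text
pics
0.017 {'time_s': 0.0, 'qpos': array([ 1.17039250e+00,  3.00511059e-01,  1.52156835e+00,  5.47067158e-07,
        1.32071336e+00, -6.65871454e-02]), 'joint_vel': array([ 5.79334080e-04, -1.87208209e-03,  1.59059093e-03,  1.02241536e-04,
        2.12909044e-05, -3.88845771e-04]), 'tau': array([ 6.70731351e-04, -5.31808555e+01, -3.52729261e+01,  7.08063575e-02,
        2.44707201e-02, -1.22315214e-04]), 'ee_pos': array([0.18010981, 0.51941759, 0.22186979]), 'eef_rot': array([-3.14039523e+00, -8.03823430e-05,  2.80777579e+00]), 'force': array([-0.01812429, -0.2237728 ,  1.82744083]), 'moment': array([-0.01804595, -0.03271868,  0.01733552]), 'grip_force': 0.0, 'grip_width': 0.09380128215620961}
top shaker 0.73 [184. 154. 203. 174.] [0.585 0.243 0.058] 0.064
top shaker 0.55 [140. 204. 154. 217.] [0.461 0.377 0.058] 0.066
top tin 0.76 [184. 154. 202. 175.] [0.584 0.245 0.058] 0.064
top tin 0.68 [169.  96. 193. 126.] [0.758 0.283 0.064] 0.104
top jar 0.69 [193. 212. 207. 227.] [0.434 0.225 0.06 ] 0.064
top carrier 0.85 [234. 153. 384. 235.] [ 0.505 -0.097  0.014] 0.118
top bar 0.89 [234
[... 695 characters left out ...]
0.95 [229. 124. 287. 202.] [ 0.515 -0.04   0.033] 0.115
side bar 0.47 [283. 291. 310. 318.] [0.388 0.324 0.012] 0.021
side lever 0.7 [202.  91. 312. 231.] [ 0.506 -0.067  0.012] 0.115
side lever 0.59 [237. 176. 244. 192.] [0.546 0.09  0.101] 0.107
side pointer 0.76 [231. 121. 288. 201.] [ 0.515 -0.07   0.037] 0.115
side jar_lid 0.65 [233. 274. 256. 298.] [0.498 0.295 0.007] 0.011
side mug 0.62 [232. 275. 256. 297.] [0.498 0.295 0.007] 0.011
side tumbler 0.68 [105. 229. 145. 278.] [0.745 0.29  0.072] 0.136
side spoon 0.74 [314. 290. 405. 333.] [0.28  0.339 0.013] 0.021
side spoon 0.71 [195. 240. 216. 273.] [0.585 0.263 0.054] 0.06
side dish 0.91 [286. 294. 310. 320.] [0.386 0.324 0.012] 0.021
```

```bash
python3 - <<'E'
from h import *
p=shot('top'); 
im=cv2.cvtColor(p['img'],cv2.COLOR_RGB2BGR)
cv2.imwrite('pics/topc.png',cv2.resize(im[85:285,125:391],None,fx=3,fy=3,interpolation=cv2.INTER_CUBIC)[:600,:800])
w,u,v=cloud(p)
# objects
for n,c,h in (('shaker',(.463,.378),.062),('tin',(.585,.243),.058),('jar',(.434,.225),.06)):
    m=(np.hypot(w[:,0]-c[0],w[:,1]-c[1])<.04)&(abs(w[:,2]-h)<.008); q=w[m]
    r=cv2.minAreaRect(q[:,:2].astype(np.float32)*1000)
    print(n,m.sum(),q.mean(0).round(4),r)
# board of carrier
m=(w[:,2]>.03)&(w[:,1]<.17)&(w[:,0]>.3)&(w[:,0]<.7)
print('tall',cv2.minAreaRect(w[m][:,:2].astype(np.float32)*1000))
m=(w[:,2]>.005)&(w[:,2]<.018)&(w[:,1]<.17)&(w[:,0]>.35)&(w[:,0]<.66)&(w[:,1]>-.35)
print('board',cv2.minAreaRect(w[m][:,:2].astype(np.float32)*1000))
m=(abs(w[:,2]-.075)<.006)&(w[:,1]<.17)&(w[:,0]>.35)&(w[:,0]<.66)
print('rim',cv2.minAreaRect(w[m][:,:2].astype(np.float32)*1000),m.sum())
E
```

```text
shaker 116 [0.463  0.3827 0.06  ] ((462.7929992675781, 383.7375183105469), (35.10911178588867, 31.622058868408203), 89.3340072631836)
tin 200 [0.5862 0.2458 0.0585] ((586.7847290039062, 245.23204040527344), (37.42521667480469, 47.231971740722656), 11.376299858093262)
jar 199 [0.4358 0.2299 0.06  ] ((435.5689392089844, 229.5792236328125), (42.180728912353516, 42.73581314086914), 89.05339050292969)
tall ((500.41900634765625, -273.61639404296875), (792.0469360351562, 399.8360290527344), 89.92547607421875)
board ((505.76055908203125, -89.6002197265625), (307.6953125, 518.48681640625), 0.24029119312763214)
rim ((507.19439697265625, -270.882568359375), (233.5496826171875, 696.9940185546875), 8.512520790100098) 948
```

View pics/topc.png

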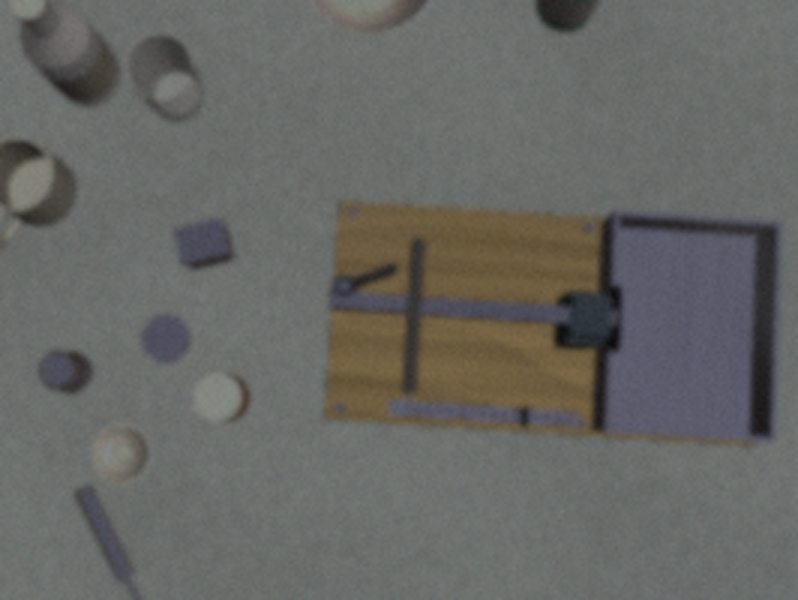

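The crop shows the carrier with board corners at about (340,203), (325,417), (778,225) and (772,440), turned a few degrees. The crossbar runs (418,240)–(409,391), the black mark is at (524,416), and the lever is open from (343,285) to (393,268). The shaker, tin and jar are at (65,371), (204,244) and (219,397).

```bash
python3 - <<'E'
from h import *
p=shot('top')
def W(x,y,h): return world(p,[125+(x+.5)/3-.5],[85+(y+.5)/3-.5],X=h)[0]
for n,x,y,h in (('TL',340,203,.01),('BL',325,417,.01),('cb+',418,240,.114),('cb-',409,391,.114),('mark',524,416,.081),('rail0',390,407,.078),('rail1',582,419,.078),('rimTR',778,225,.075),('rimBR',772,438,.075),('sleeveC',591,320,.11),('levertip',393,268,.104),('pin',343,285,.104),('barend',333,301,.105)):
    print(n,W(x,y,h).round(4))
hsv=cv2.cvtColor(p['img'],cv2.COLOR_RGB2HSV)
m=((hsv[...,0]>8)&(hsv[...,0]<30)&(hsv[...,1]>90)).astype(np.uint8); m[:, :225]=0; m[:,395:]=0;m[:140]=0;m[245:]=0
v,u=np.nonzero(m); w=world(p,u,v,X=.01)
print(cv2.minAreaRect(w[:,:2].astype(np.float32)*1000),len(u))
# depth-based: crossbar and sleeve and rim
w,u,v=cloud(p,(230,140,395,245))
for n,h,lo,hi in (('sleeve',.110,-.2,.0),('cross',.114,.0,.09)):
    k=(abs(w[:,2]-h)<.006)&(w[:,1]>lo)&(w[:,1]<hi); print(n,k.sum(),cv2.minAreaRect(w[k][:,:2].astype(np.float32)*1000), w[k].mean(0).round(4))
E
```

```text
TL [0.632  0.1137 0.01  ]
BL [0.4169 0.1302 0.01  ]
cb+ [0.5771 0.0394 0.114 ]
cb- [0.4398 0.0494 0.114 ]
mark [ 0.4162 -0.058   0.081 ]
rail0 [0.4258 0.0663 0.078 ]
rail1 [ 0.4128 -0.1124  0.078 ]
rimTR [ 0.5942 -0.3044  0.075 ]
rimBR [ 0.3932 -0.2902  0.075 ]
sleeveC [ 0.5026 -0.1171  0.11  ]
levertip [0.5529 0.0624 0.104 ]
pin [0.5377 0.1084 0.104 ]
barend [0.5229 0.1177 0.105 ]
((515.5540771484375, -11.814071655273438), (265.9619445800781, 212.25106811523438), 86.20262908935547) 4400
sleeve 205 ((508.0735778808594, -75.32768249511719), (126.34098815917969, 38.16104507446289), 87.37142181396484) [ 0.5064 -0.1112  0.1098]
cross 238 ((509.43927001953125, 63.2469596862793), (47.93657684326172, 137.4580535888672), 85.73624420166016) [0.5077 0.0466 0.1138]
```

```bash
cat >> h.py <<'E'
def plan(*tg):
    """targets (x,y,z,yaw_deg): prints total scaled tool shift then turn, from the measured pose"""
    o=telemetry.get_obs(); pos=np.array(o['ee_pos']); R=Ro.from_euler('xyz',o['eef_rot'])
    for t in tg:
        R2=Ro.from_euler('xyz',[np.pi,0,np.radians(t[3])])
        s=R.inv().apply(np.array(t[:3])-pos)/.1; r=(R.inv()*R2).as_rotvec()/(np.pi/2)
        print(t,'shift',s.round(3),'rows>=',int(np.ceil(np.linalg.norm(s)/.5)),'turn',r.round(4),'rows>=',int(np.ceil(np.linalg.norm(r)/.0954)))
        pos=np.array(t[:3]);R=R2
E
python3 - <<'E'
from h import *
plan((.463,.3835,.15,175.8),(.463,.3835,.033,175.8))
E
```

```text
(0.463, 0.3835, 0.15, 175.8) shift [-3.118 -0.36   0.724] rows>= 7 turn [-0.     -0.     -0.1658] rows>= 2
(0.463, 0.3835, 0.033, 175.8) shift [-0.   -0.    1.17] rows>= 3 turn [0. 0. 0.] rows>= 0
```

Request:
step_arm(plan=[{"dx":-0.39,"dy":-0.045,"dz":0.09,"claw":0},{"dx":-0.39,"dy":-0.045,"dz":0.09,"claw":0},{"dx":-0.39,"dy":-0.045,"dz":0.09,"claw":0},{"dx":-0.39,"dy":-0.045,"dz":0.09,"claw":0},{"dx":-0.39,"dy":-0.045,"dz":0.09,"claw":0},{"dx":-0.39,"dy":-0.045,"dz":0.09,"claw":0},{"dx":-0.39,"dy":-0.045,"dz":0.09,"claw":0},{"dx":-0.39,"dy":-0.045,"dz":0.09,"claw":0},{"rz":-0.083,"claw":0},{"rz":-0.083,"claw":0}], grip_force=15)

```text
$.plan[0]: bad value
```

```bash
python3 - <<'E'
from h import *
p=shot('wrist'); o=p['obs']; print(o['ee_pos'],o['eef_rot'],p['tool_from_camera']); save(p,'w1')
for n in ('shaker',):
    for d in viewer.recognise(n,p)[:2]:
        w,_,_=cloud(p,d['rect']); k=abs(w[:,2]-.062)<.006
        print(n,d['score'],d['rect'],k.sum(),w[k].mean(0), w[k].min(0),w[k].max(0))
plan((.463,.3835,.033,175.8))
E
```

```text
[0.18019174 0.51963748 0.2224273 ] [-3.14155829e+00 -3.52776994e-06  2.80779123e+00] [[-3.17014291e-04 -9.57865209e-01 -2.87217932e-01  8.43700579e-02]
 [ 9.99999385e-01  1.45800688e-06 -1.10860303e-03  2.57375784e-04]
 [ 1.06231104e-03 -2.87218107e-01  9.57864620e-01 -1.62963048e-01]
 [ 0.00000000e+00  0.00000000e+00  0.00000000e+00  1.00000000e+00]]
shaker 0.96 [220.4, 333.6, 246.8, 375.5] 110 [0.45614818 0.37925091 0.06021626] [0.44775573 0.36837544 0.05606067] [0.46786787 0.39642081 0.0633379 ]
shaker 0.21 [128.5, 340.3, 161.8, 374.0] 73 [0.41818187 0.23924394 0.05886715] [0.4136558  0.22386953 0.05603602] [0.42908802 0.25252495 0.06213002]
(0.463, 0.3835, 0.033, 175.8) shift [-3.118 -0.36   1.894] rows>= 8 turn [-0.      0.     -0.1658] rows>= 2
```

Request:
step_arm(plan=[{"dx":-0.39,"dy":-0.045,"dz":0.09,"rx":0,"ry":0,"rz":0,"claw":0},{"dx":-0.39,"dy":-0.045,"dz":0.09,"rx":0,"ry":0,"rz":0,"claw":0},{"dx":-0.39,"dy":-0.045,"dz":0.09,"rx":0,"ry":0,"rz":0,"claw":0},{"dx":-0.39,"dy":-0.045,"dz":0.09,"rx":0,"ry":0,"rz":0,"claw":0},{"dx":-0.39,"dy":-0.045,"dz":0.09,"rx":0,"ry":0,"rz":0,"claw":0},{"dx":-0.39,"dy":-0.045,"dz":0.09,"rx":0,"ry":0,"rz":0,"claw":0},{"dx":-0.39,"dy":-0.045,"dz":0.09,"rx":0,"ry":0,"rz":0,"claw":0},{"dx":-0.39,"dy":-0.045,"dz":0.09,"rx":0,"ry":0,"rz":0,"claw":0},{"dx":0,"dy":0,"dz":0,"rx":0,"ry":0,"rz":-0.083,"claw":0},{"dx":0,"dy":0,"dz":0,"rx":0,"ry":0,"rz":-0.083,"claw":0}], grip_force=15)

```text
time_s: 2.5
ee_pos: [0.4641, 0.3825, 0.1498]
eef_rot: [-3.141, -0.001, 3.072]
force: [-0.2, -0.5, 0.1]
grip_width: 0.094
grip_force: 0.0
```

```bash
python3 - <<'E'
from h import *
p=shot('wrist'); o=p['obs']; print(o['ee_pos'],o['eef_rot'])
for n in ('shaker',):
    for d in viewer.recognise(n,p)[:2]:
        w,_,_=cloud(p,d['rect']); k=abs(w[:,2]-.062)<.006
        print(n,d['score'],d['rect'],k.sum(),w[k].mean(0), w[k].min(0),w[k].max(0))
plan((.463,.3835,.033,175.8))
E
```

```text
[0.46405734 0.38251432 0.14979227] [-3.14100690e+00 -7.17344328e-04  3.07168021e+00]
shaker 0.67 [238.8, 169.1, 272.1, 213.4] 777 [0.4631519  0.38454883 0.06079762] [0.44880421 0.36809366 0.05608255] [0.47774273 0.40078751 0.06391845]
(0.463, 0.3835, 0.033, 175.8) shift [0.004 0.003 1.172] rows>= 3 turn [-0.0001 -0.0001  0.0012] rows>= 1
```

Request:
step_arm(plan=[{"dx":0,"dy":0.02,"dz":0.34,"rx":0,"ry":0,"rz":0,"claw":0},{"dx":0,"dy":0,"dz":0.34,"rx":0,"ry":0,"rz":0,"claw":0},{"dx":0,"dy":0,"dz":0.3,"rx":0,"ry":0,"rz":0,"claw":0},{"dx":0,"dy":0,"dz":0.18,"rx":0,"ry":0,"rz":0,"claw":0},{"dx":0,"dy":0,"dz":0,"rx":0,"ry":0,"rz":0,"claw":1},{"dx":0,"dy":0,"dz":0,"rx":0,"ry":0,"rz":0,"claw":1},{"dx":0,"dy":0,"dz":0,"rx":0,"ry":0,"rz":0,"claw":1},{"dx":0,"dy":0,"dz":0,"rx":0,"ry":0,"rz":0,"claw":1},{"dx":0,"dy":0,"dz":0,"rx":0,"ry":0,"rz":0,"claw":1},{"dx":0,"dy":0,"dz":0,"rx":0,"ry":0,"rz":0,"claw":1}], grip_force=15)

```text
time_s: 3.6
ee_pos: [0.4635, 0.3855, 0.0349]
eef_rot: [3.141, 0.001, 3.068]
force: [-0.8, 0.0, -0.3]
grip_width: 0.0495
grip_force: 0.0
```

```bash
python3 - <<'E'
from h import *
print(telemetry.get_obs()['grip_width'])
plan((.463,.384,.15,175.8),(.50,-.10,.25,175.8))
E
```

```text
0.04954978233277935
(0.463, 0.384, 0.15, 175.8) shift [ 0.003 -0.015 -1.151] rows>= 3 turn [0.0003 0.0004 0.    ] rows>= 1
(0.5, -0.1, 0.25, 175.8) shift [-0.723 -4.8   -1.   ] rows>= 10 turn [0. 0. 0.] rows>= 0
```

Request:
step_arm(plan=[{"dx":0,"dy":0,"dz":0,"rx":0,"ry":0,"rz":0,"claw":1},{"dx":0,"dy":0,"dz":0,"rx":0,"ry":0,"rz":0,"claw":1},{"dx":0,"dy":0,"dz":0,"rx":0,"ry":0,"rz":0,"claw":1},{"dx":0,"dy":0,"dz":0,"rx":0,"ry":0,"rz":0,"claw":1},{"dx":0,"dy":0,"dz":-0.1,"rx":0,"ry":0,"rz":0,"claw":1},{"dx":0,"dy":0,"dz":-0.3,"rx":0,"ry":0,"rz":0,"claw":1},{"dx":0,"dy":0,"dz":-0.4,"rx":0,"ry":0,"rz":0,"claw":1},{"dx":0,"dy":0,"dz":-0.4,"rx":0,"ry":0,"rz":0,"claw":1},{"dx":0,"dy":0,"dz":-0.4,"rx":0,"ry":0,"rz":0,"claw":1},{"dx":0,"dy":0,"dz":-0.2,"rx":0,"ry":0,"rz":0,"claw":1}], grip_force=15)

```text
time_s: 4.6
ee_pos: [0.4638, 0.3858, 0.219]
eef_rot: [3.138, 0.004, 3.069]
force: [-0.7, -0.4, -1.7]
grip_width: 0.0362
grip_force: 14.2
```

Request:
step_arm(plan=[{"dx":-0.07,"dy":-0.4,"dz":-0.1,"rx":0,"ry":0,"rz":0,"claw":1},{"dx":-0.07,"dy":-0.4,"dz":-0.1,"rx":0,"ry":0,"rz":0,"claw":1},{"dx":-0.07,"dy":-0.4,"dz":-0.1,"rx":0,"ry":0,"rz":0,"claw":1},{"dx":-0.07,"dy":-0.4,"dz":-0.1,"rx":0,"ry":0,"rz":0,"claw":1},{"dx":-0.07,"dy":-0.4,"dz":-0.1,"rx":0,"ry":0,"rz":0,"claw":1},{"dx":-0.07,"dy":-0.4,"dz":-0.1,"rx":0,"ry":0,"rz":0,"claw":1},{"dx":-0.07,"dy":-0.4,"dz":-0.1,"rx":0,"ry":0,"rz":0,"claw":1},{"dx":-0.07,"dy":-0.4,"dz":0,"rx":0,"ry":0,"rz":0,"claw":1},{"dx":-0.07,"dy":-0.4,"dz":0,"rx":0,"ry":0,"rz":0,"claw":1},{"dx":-0.07,"dy":-0.4,"dz":0,"rx":0,"ry":0,"rz":0,"claw":1}])

```text
time_s: 5.6
ee_pos: [0.5036, -0.0203, 0.2853]
eef_rot: [-3.142, 0.001, 3.069]
force: [-0.0, 0.9, -1.0]
grip_width: 0.0363
grip_force: 14.3
```

```bash
python3 - <<'E'
from h import *
p=shot('wrist'); save(p,'w2'); o=p['obs']; print(o['ee_pos'],o['grip_width'],p['fx'],p['cx'])
np.savez('w2.npz',**{k:np.array(v) for k,v in p.items() if k!='obs'},ee_pos=o['ee_pos'],eef_rot=o['eef_rot'])
E
```

```text
[ 0.50360482 -0.02026605  0.285261  ] 0.03632728167455709 266.162272552516 252.8997338462032
```

View pics/w2.png

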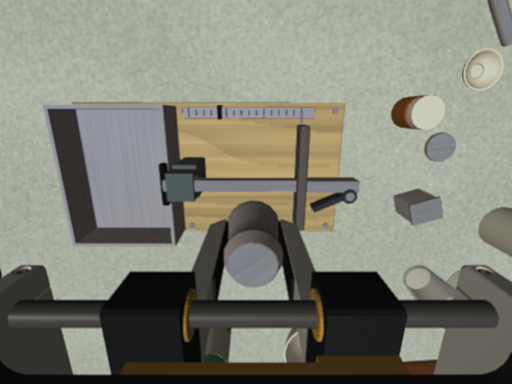

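The wrist view shows the bin, with rim corners at about (45,106), (175,105), (183,240) and (70,243). The mark is at (220,112), the crossbar at x≈302, rows 125–230, the lever tip at (314,207) and its pin at (349,197). The shaker is held.

```bash
cat > car.py <<'E'
from h import *
d=np.load('w2.npz'); p={k:d[k] for k in d.files}; p['obs']=dict(ee_pos=d['ee_pos'],eef_rot=d['eef_rot'])
for k in('fx','fy','cx','cy'): p[k]=float(p[k])
E
python3 - <<'E'
from car import *
w,u,v=cloud(p,(30,90,360,250))
def rect(n,k): print(n,k.sum(),cv2.minAreaRect((w[k][:,:2]*1000).astype(np.float32)),w[k].mean(0).round(4))
rect('rim',(abs(w[:,2]-.075)<.006)&(u<185))
rect('cross',(abs(w[:,2]-.114)<.005)&(u>285)&(u<320))
rect('sleeve',(abs(w[:,2]-.110)<.005)&(u<215)&(u>150))
rect('board',(abs(w[:,2]-.010)<.005)&(u>185))
hs=p['img'].max(2).astype(int)
for n,x0,x1 in (('mark',200,240),):
    s=hs[105:120,x0:x1]; print(s[5:12].mean(0).astype(int))
c=np.array([[220,112],[303,125],[299,230],[303,117],[314,207],[349,197],[183,112],[315,112]])
for q,h in zip(c,(.081,.114,.114,.084,.104,.104,.078,.078)): print(q,world(p,[q[0]],[q[1]],X=h)[0].round(4))
im=cv2.cvtColor(p['img'],cv2.COLOR_RGB2BGR)[95:240,150:370]
cv2.imwrite('pics/w2c.png',cv2.resize(im,None,fx=3.6,fy=3.6,interpolation=cv2.INTER_CUBIC))
E
```

```text
rim 2519 ((502.2130432128906, -207.2172088623047), (190.29869079589844, 210.1484832763672), 85.77537536621094) [ 0.4945 -0.2312  0.075 ]
cross 1000 ((510.26715087890625, 42.69109344482422), (12.323379516601562, 138.91481018066406), 85.70905303955078) [0.5046 0.0427 0.1143]
sleeve 815 ((508.02581787109375, -118.40546417236328), (37.037593841552734, 38.546775817871094), 86.30085754394531) [ 0.5075 -0.1179  0.1107]
board 12334 ((515.974609375, -9.381668090820312), (262.4782409667969, 218.61370849609375), 85.47270965576172) [ 0.4988 -0.0044  0.0108]
[162 163 155 127 135 158 162 162 163 158 133 122 145 161 163 163 146  94
  32  11  19  66 131 162 159 130 109 137 159 162 161 162 155 128 135 157
 162 162 162 158]
[220 112] [ 0.417  -0.0576  0.081 ]
[303 125] [0.4397 0.0456 0.114 ]
[299 230] [0.5793 0.0375 0.114 ]
[303 117] [0.4313 0.0512 0.084 ]
[314 207] [0.5511 0.0604 0.104 ]
[349 197] [0.5401 0.1079 0.104 ]
[183 112] [ 0.4133 -0.1072  0.078 ]
[315 112] [0.4262 0.0683 0.078 ]
```

View pics/w2c.png

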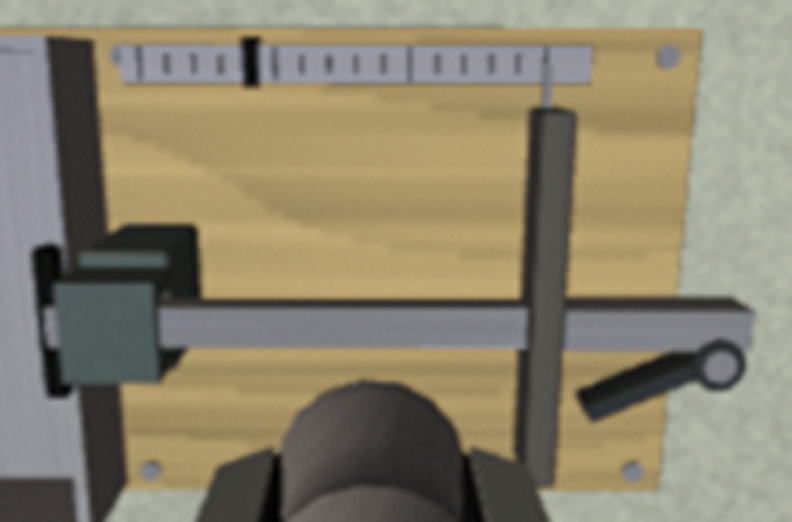

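```bash
python3 - <<'E'
from h import *
plan((.5597,-.2315,.18,175.75),(.5597,-.2315,.055,175.75),(.5597,-.2315,.051,175.75))
E
```

```text
(0.5597, -0.2315, 0.18, 175.75) shift [-0.711 -2.017  1.054] rows>= 5 turn [-0.001   0.0004 -0.001 ] rows>= 1
(0.5597, -0.2315, 0.055, 175.75) shift [ 0.   -0.    1.25] rows>= 3 turn [0. 0. 0.] rows>= 0
(0.5597, -0.2315, 0.051, 175.75) shift [ 0.   -0.    0.04] rows>= 1 turn [0. 0. 0.] rows>= 0
```

Request:
step_arm(plan=[{"dx":-0.12,"dy":-0.4,"dz":0,"rx":0,"ry":0,"rz":0,"claw":1},{"dx":-0.15,"dy":-0.4,"dz":0.15,"rx":0,"ry":0,"rz":0,"claw":1},{"dx":-0.15,"dy":-0.4,"dz":0.2,"rx":0,"ry":0,"rz":0,"claw":1},{"dx":-0.15,"dy":-0.4,"dz":0.2,"rx":0,"ry":0,"rz":0,"claw":1},{"dx":-0.14,"dy":-0.42,"dz":0.2,"rx":0,"ry":0,"rz":0,"claw":1},{"dx":0,"dy":0,"dz":0.4,"rx":0,"ry":0,"rz":0,"claw":1},{"dx":0,"dy":0,"dz":0.4,"rx":0,"ry":0,"rz":0,"claw":1},{"dx":0,"dy":0,"dz":0.3,"rx":0,"ry":0,"rz":0,"claw":1},{"dx":0,"dy":0,"dz":0.2,"rx":0,"ry":0,"rz":0,"claw":1},{"dx":0,"dy":0,"dz":0.2,"rx":0,"ry":0,"rz":0,"claw":1}])

```text
time_s: 6.65
ee_pos: [0.5599, -0.2252, 0.0588]
eef_rot: [3.141, -0.0, 3.069]
force: [-0.7, -0.8, -1.3]
grip_width: 0.0363
grip_force: 14.3
```

```bash
python3 - <<'E'
from h import *
plan((.5597,-.2315,.055,175.75))
o=telemetry.get_obs();print(o['ee_pos'],o['force'])
p=shot('side'); r=viewer.recognise('shaker',p)[:1]; print(r)
p=shot('wrist'); save(p,'w3')
E
```

```text
(0.5597, -0.2315, 0.055, 175.75) shift [-0.003 -0.063  0.038] rows>= 1 turn [ 0.0001 -0.0003  0.0007] rows>= 1
[ 0.55988051 -0.2251799   0.05883724] [-0.74613998 -0.79916973 -1.32024545]
[{'rect': [314.4, 289.9, 405.9, 334.9], 'score': 0.63}]
```

View pics/w3.png

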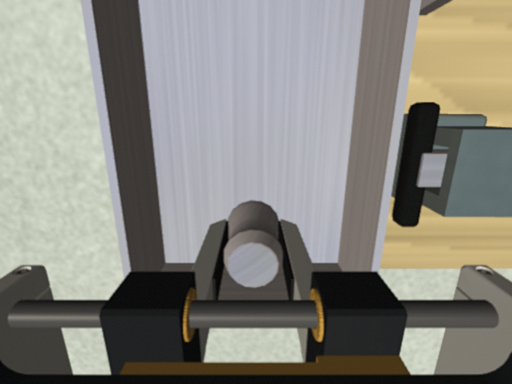

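The shaker hangs inside the bin at (252,245), clear of the side walls (x≈150 and 350). Next I lower it and release.

Request:
step_arm(plan=[{"dx":0,"dy":0,"dz":0.04,"rx":0,"ry":0,"rz":0,"claw":1},{"dx":0,"dy":0,"dz":0.03,"rx":0,"ry":0,"rz":0,"claw":1},{"dx":0,"dy":0,"dz":0.015,"rx":0,"ry":0,"rz":0,"claw":1},{"dx":0,"dy":0,"dz":0,"rx":0,"ry":0,"rz":0,"claw":1}])

```text
time_s: 7.2
ee_pos: [0.5601, -0.2253, 0.0512]
eef_rot: [-3.141, 0.0, 3.069]
force: [-0.2, -0.5, -1.3]
grip_width: 0.0364
grip_force: 14.3
```

Request:
step_arm(plan=[{"dx":0,"dy":0,"dz":0.015,"rx":0,"ry":0,"rz":0,"claw":1},{"dx":0,"dy":0,"dz":0,"rx":0,"ry":0,"rz":0,"claw":0.6},{"dx":0,"dy":0,"dz":0,"rx":0,"ry":0,"rz":0,"claw":0.3},{"dx":0,"dy":0,"dz":0,"rx":0,"ry":0,"rz":0,"claw":0.3},{"dx":0,"dy":0,"dz":0,"rx":0,"ry":0,"rz":0,"claw":0.3},{"dx":0,"dy":0,"dz":-0.15,"rx":0,"ry":0,"rz":0,"claw":0.3},{"dx":0,"dy":0,"dz":-0.35,"rx":0,"ry":0,"rz":0,"claw":0.3},{"dx":0,"dy":0,"dz":-0.4,"rx":0,"ry":0,"rz":0,"claw":0.3},{"dx":0,"dy":0,"dz":-0.4,"rx":0,"ry":0,"rz":0,"claw":0},{"dx":0,"dy":0,"dz":-0.2,"rx":0,"ry":0,"rz":0,"claw":0}])

```text
time_s: 8.2
ee_pos: [0.5607, -0.2256, 0.2046]
eef_rot: [-3.14, 0.005, 3.069]
force: [0.5, 0.2, 1.2]
grip_width: 0.0783
grip_force: 0.0
```

```bash
python3 - <<'E'
from h import *
p=shot('wrist')
for d in viewer.recognise('shaker',p)[:1]:
    w,_,_=cloud(p,d['rect']); k=w[:,2]>.07; print(d['score'],d['rect'],w[k].mean(0),w[k].max(0))
plan((.586,.245,.15,191.4))
E
```

```text
0.72 [238.6, 161.8, 269.1, 201.7] [ 0.56029052 -0.22577858  0.07560119] [ 0.57635364 -0.20947657  0.07867493]
(0.586, 0.245, 0.15, 191.4) shift [0.097 4.714 0.528] rows>= 10 turn [-0.002   0.0037 -0.1732] rows>= 2
```

Request:
step_arm(plan=[{"dx":0.01,"dy":0.3,"dz":0,"rx":0,"ry":0,"rz":0,"claw":0},{"dx":0.01,"dy":0.45,"dz":0,"rx":0,"ry":0,"rz":0,"claw":0},{"dx":0.01,"dy":0.45,"dz":0,"rx":0,"ry":0,"rz":0,"claw":0},{"dx":0.01,"dy":0.45,"dz":0,"rx":0,"ry":0,"rz":0,"claw":0},{"dx":0.01,"dy":0.45,"dz":0,"rx":0,"ry":0,"rz":0,"claw":0},{"dx":0.01,"dy":0.45,"dz":0,"rx":0,"ry":0,"rz":0,"claw":0},{"dx":0.01,"dy":0.45,"dz":0,"rx":0,"ry":0,"rz":0,"claw":0},{"dx":0.01,"dy":0.45,"dz":0.1,"rx":0,"ry":0,"rz":0,"claw":0},{"dx":0.01,"dy":0.45,"dz":0.2,"rx":0,"ry":0,"rz":0,"claw":0},{"dx":0.01,"dy":0.45,"dz":0.2,"rx":0,"ry":0,"rz":0,"claw":0}])

```text
time_s: 9.3
ee_pos: [0.5813, 0.2111, 0.1484]
eef_rot: [-3.141, -0.0, 3.069]
force: [0.5, -0.0, 0.3]
grip_width: 0.0943
grip_force: 0.0
```

Request:
step_arm(plan=[{"dx":0,"dy":0.37,"dz":0.05,"rx":0,"ry":0,"rz":0,"claw":0},{"dx":0,"dy":0,"dz":0,"rx":0,"ry":0,"rz":-0.087,"claw":0},{"dx":0,"dy":0,"dz":0,"rx":0,"ry":0,"rz":-0.087,"claw":0},{"dx":0,"dy":0,"dz":0,"rx":0,"ry":0,"rz":0,"claw":0}])

```text
time_s: 9.7
ee_pos: [0.584, 0.2463, 0.1435]
eef_rot: [-3.141, -0.002, -2.939]
force: [-0.5, -0.1, -0.2]
grip_width: 0.0939
grip_force: 0.0
```

```bash
python3 - <<'E'
from h import *
p=shot('wrist'); print(p['obs']['ee_pos'],p['obs']['eef_rot'])
for d in viewer.recognise('tin',p)[:2]:
    w,_,_=cloud(p,d['rect']); k=abs(w[:,2]-.058)<.005; print(d['score'],d['rect'],w[k].mean(0),cv2.minAreaRect((w[k][:,:2]*1000).astype(np.float32)))
plan((.586,.245,.036,191.4))
E
```

```text
[0.5839738  0.24630947 0.14354893] [-3.14132015e+00 -1.53709620e-03 -2.93852807e+00]
0.71 [225.3, 177.2, 277.4, 220.4] [0.58628051 0.24527646 0.05865076] ((587.1544189453125, 245.0642852783203), (33.21896743774414, 47.72042465209961), 12.94705867767334)
(0.586, 0.245, 0.036, 191.4) shift [-0.016 -0.013  1.08 ] rows>= 3 turn [-0.0001 -0.0005 -0.0019] rows>= 1
```

Good alignment; 47.7 mm across. Shift about −2.5 mm in tool x, go down, grip.

Request:
step_arm(plan=[{"dx":-0.025,"dy":-0.01,"dz":0.3,"rx":0,"ry":0,"rz":0,"claw":0},{"dx":0,"dy":0,"dz":0.34,"rx":0,"ry":0,"rz":0,"claw":0},{"dx":0,"dy":0,"dz":0.28,"rx":0,"ry":0,"rz":0,"claw":0},{"dx":0,"dy":0,"dz":0.16,"rx":0,"ry":0,"rz":0,"claw":0},{"dx":0,"dy":0,"dz":0,"rx":0,"ry":0,"rz":0,"claw":1},{"dx":0,"dy":0,"dz":0,"rx":0,"ry":0,"rz":0,"claw":1},{"dx":0,"dy":0,"dz":0,"rx":0,"ry":0,"rz":0,"claw":1},{"dx":0,"dy":0,"dz":0,"rx":0,"ry":0,"rz":0,"claw":1},{"dx":0,"dy":0,"dz":0,"rx":0,"ry":0,"rz":0,"claw":1},{"dx":0,"dy":0,"dz":0,"rx":0,"ry":0,"rz":0,"claw":1}])

```text
time_s: 10.8
ee_pos: [0.5873, 0.2458, 0.0369]
eef_rot: [3.142, 0.001, -2.941]
force: [-0.4, -0.3, -0.5]
grip_width: 0.0495
grip_force: 0.0
```

Request:
step_arm(plan=[{"dx":0,"dy":0,"dz":0,"rx":0,"ry":0,"rz":0,"claw":1},{"dx":0,"dy":0,"dz":0,"rx":0,"ry":0,"rz":0,"claw":1},{"dx":0,"dy":0,"dz":-0.1,"rx":0,"ry":0,"rz":0,"claw":1},{"dx":0,"dy":0,"dz":-0.3,"rx":0,"ry":0,"rz":0,"claw":1},{"dx":0,"dy":0,"dz":-0.4,"rx":0,"ry":0,"rz":0,"claw":1},{"dx":0,"dy":0,"dz":-0.4,"rx":0,"ry":0,"rz":0,"claw":1},{"dx":0,"dy":0,"dz":-0.4,"rx":0,"ry":0,"rz":0,"claw":1},{"dx":0,"dy":0,"dz":-0.2,"rx":0,"ry":0,"rz":0,"claw":1},{"dx":0,"dy":0,"dz":0,"rx":0,"ry":0,"rz":0.087,"claw":1},{"dx":0,"dy":0,"dz":0,"rx":0,"ry":0,"rz":0.087,"claw":1}])

```text
time_s: 11.8
ee_pos: [0.5871, 0.2457, 0.2178]
eef_rot: [3.141, 0.001, 3.063]
force: [0.4, -0.1, -1.0]
grip_width: 0.0479
grip_force: 14.9
```

```bash
python3 - <<'E'
from h import *
plan((.4999,-.2271,.20,175.75),(.4999,-.2271,.055,175.75))
E
```

```text
(0.4999, -0.2271, 0.2, 175.75) shift [ 0.5   -4.782  0.175] rows>= 10 turn [ 0.0003  0.0008 -0.0027] rows>= 1
(0.4999, -0.2271, 0.055, 175.75) shift [ 0.   -0.    1.45] rows>= 3 turn [0. 0. 0.] rows>= 0
```

Request:
step_arm(plan=[{"dx":0.03,"dy":-0.3,"dz":0,"rx":0,"ry":0,"rz":0,"claw":1},{"dx":0.05,"dy":-0.45,"dz":0,"rx":0,"ry":0,"rz":0,"claw":1},{"dx":0.05,"dy":-0.45,"dz":0,"rx":0,"ry":0,"rz":0,"claw":1},{"dx":0.05,"dy":-0.45,"dz":0,"rx":0,"ry":0,"rz":0,"claw":1},{"dx":0.05,"dy":-0.45,"dz":0,"rx":0,"ry":0,"rz":0,"claw":1},{"dx":0.05,"dy":-0.45,"dz":0,"rx":0,"ry":0,"rz":0,"claw":1},{"dx":0.05,"dy":-0.45,"dz":0,"rx":0,"ry":0,"rz":0,"claw":1},{"dx":0.05,"dy":-0.45,"dz":0,"rx":0,"ry":0,"rz":0,"claw":1},{"dx":0.05,"dy":-0.45,"dz":0,"rx":0,"ry":0,"rz":0,"claw":1},{"dx":0.05,"dy":-0.45,"dz":0,"rx":0,"ry":0,"rz":0,"claw":1}])

```text
time_s: 12.8
ee_pos: [0.5067, -0.1863, 0.2171]
eef_rot: [-3.141, 0.0, 3.069]
force: [1.4, -0.0, -1.6]
grip_width: 0.0477
grip_force: 14.9
```

Request:
step_arm(plan=[{"dx":0.02,"dy":-0.43,"dz":0.05,"rx":0,"ry":0,"rz":0,"claw":1},{"dx":0,"dy":0,"dz":0.35,"rx":0,"ry":0,"rz":0,"claw":1},{"dx":0,"dy":0,"dz":0.4,"rx":0,"ry":0,"rz":0,"claw":1},{"dx":0,"dy":0,"dz":0.35,"rx":0,"ry":0,"rz":0,"claw":1},{"dx":0,"dy":0,"dz":0.25,"rx":0,"ry":0,"rz":0,"claw":1},{"dx":0,"dy":0,"dz":0.16,"rx":0,"ry":0,"rz":0,"claw":1},{"dx":0,"dy":0,"dz":0,"rx":0,"ry":0,"rz":0,"claw":1}])

```text
time_s: 13.5
ee_pos: [0.5014, -0.2269, 0.0588]
eef_rot: [3.14, -0.003, 3.069]
force: [0.2, 0.1, -1.3]
grip_width: 0.048
grip_force: 14.9
```

Down 7 mm to 0.052, release, rise.

Request:
step_arm(plan=[{"dx":0,"dy":0,"dz":0.035,"rx":0,"ry":0,"rz":0,"claw":1},{"dx":0,"dy":0,"dz":0.025,"rx":0,"ry":0,"rz":0,"claw":1},{"dx":0,"dy":0,"dz":0.01,"rx":0,"ry":0,"rz":0,"claw":1},{"dx":0,"dy":0,"dz":0,"rx":0,"ry":0,"rz":0,"claw":1},{"dx":0,"dy":0,"dz":0,"rx":0,"ry":0,"rz":0,"claw":0.4},{"dx":0,"dy":0,"dz":0,"rx":0,"ry":0,"rz":0,"claw":0.2},{"dx":0,"dy":0,"dz":0,"rx":0,"ry":0,"rz":0,"claw":0.2},{"dx":0,"dy":0,"dz":0,"rx":0,"ry":0,"rz":0,"claw":0.2},{"dx":0,"dy":0,"dz":0,"rx":0,"ry":0,"rz":0,"claw":0.2},{"dx":0,"dy":0,"dz":-0.1,"rx":0,"ry":0,"rz":0,"claw":0.2}])

```text
time_s: 14.5
ee_pos: [0.5018, -0.2271, 0.0628]
eef_rot: [3.141, -0.002, 3.069]
force: [0.1, 0.0, -0.2]
grip_width: 0.0754
grip_force: 0.0
```

Request:
step_arm(plan=[{"dx":0,"dy":0,"dz":-0.35,"rx":0,"ry":0,"rz":0,"claw":0.2},{"dx":0,"dy":0,"dz":-0.4,"rx":0,"ry":0,"rz":0,"claw":0.2},{"dx":0,"dy":0,"dz":-0.4,"rx":0,"ry":0,"rz":0,"claw":0},{"dx":0,"dy":0,"dz":-0.2,"rx":0,"ry":0,"rz":0,"claw":0},{"dx":0,"dy":0,"dz":0,"rx":0,"ry":0,"rz":0,"claw":0}])

```text
time_s: 15.0
ee_pos: [0.5033, -0.2279, 0.2022]
eef_rot: [-3.139, 0.005, 3.069]
force: [-0.5, -0.6, 0.1]
grip_width: 0.0932
grip_force: 0.0
```

```bash
python3 - <<'E'
from h import *
p=shot('wrist')
for n in('shaker','tin'):
  for d in viewer.recognise(n,p)[:1]:
    w,_,_=cloud(p,d['rect']); k=w[:,2]>.068; print(n,d['score'],d['rect'],w[k].mean(0),w[k].max(0))
plan((.435,.2285,.15,175.75))
E
```

```text
shaker 0.58 [241.5, 203.4, 274.4, 245.6] [ 0.55689137 -0.22605286  0.0749954 ] [ 0.57416342 -0.2079139   0.07905373]
tin 0.79 [229.8, 166.3, 278.5, 202.6] [ 0.50182508 -0.22753189  0.07365068] [ 0.52093061 -0.20325909  0.0767033 ]
(0.435, 0.2285, 0.15, 175.75) shift [1.    4.495 0.479] rows>= 10 turn [ 0.0004 -0.0008  0.0007] rows>= 1
```

Request:
step_arm(plan=[{"dx":0.08,"dy":0.3,"dz":0,"rx":0,"ry":0,"rz":0,"claw":0},{"dx":0.1,"dy":0.43,"dz":0,"rx":0,"ry":0,"rz":0,"claw":0},{"dx":0.1,"dy":0.43,"dz":0,"rx":0,"ry":0,"rz":0,"claw":0},{"dx":0.1,"dy":0.43,"dz":0,"rx":0,"ry":0,"rz":0,"claw":0},{"dx":0.1,"dy":0.43,"dz":0,"rx":0,"ry":0,"rz":0,"claw":0},{"dx":0.1,"dy":0.43,"dz":0,"rx":0,"ry":0,"rz":0,"claw":0},{"dx":0.1,"dy":0.43,"dz":0,"rx":0,"ry":0,"rz":0,"claw":0},{"dx":0.1,"dy":0.43,"dz":0.1,"rx":0,"ry":0,"rz":0,"claw":0},{"dx":0.1,"dy":0.43,"dz":0.2,"rx":0,"ry":0,"rz":0,"claw":0},{"dx":0.1,"dy":0.43,"dz":0.2,"rx":0,"ry":0,"rz":0,"claw":0}])

```text
time_s: 16.15
ee_pos: [0.434, 0.1972, 0.1468]
eef_rot: [-3.141, -0.001, 3.069]
force: [1.5, 0.6, 0.4]
grip_width: 0.0941
grip_force: 0.0
```

Request:
step_arm(plan=[{"dx":0.02,"dy":0.33,"dz":0,"rx":0,"ry":0,"rz":0,"claw":0},{"dx":0,"dy":0,"dz":0,"rx":0,"ry":0,"rz":0,"claw":0}])

```text
time_s: 16.35
ee_pos: [0.4342, 0.2313, 0.1465]
eef_rot: [-3.14, -0.003, 3.072]
force: [-0.4, -0.2, -0.2]
grip_width: 0.0943
grip_force: 0.0
```

```bash
python3 - <<'E'
from h import *
p=shot('wrist'); print(p['obs']['ee_pos'])
for d in viewer.recognise('jar',p)[:2]:
    w,_,_=cloud(p,d['rect']); k=abs(w[:,2]-.06)<.005; print(d['score'],d['rect'],k.sum(),w[k].mean(0),w[k].min(0),w[k].max(0)); 
    if k.sum()>50: c=(w[k].min(0)+w[k].max(0))/2; plan((c[0],c[1],.036,175.75))
E
```

```text
[0.43422949 0.23132919 0.14653563]
0.65 [228.6, 169.9, 272.4, 226.9] 1606 [0.43700371 0.22897419 0.06062324] [0.41468897 0.20631057 0.05514668] [0.4605331  0.24972427 0.06297328]
(np.float64(0.4376110360768485), np.float64(0.2280174167145052), 0.036, 175.75) shift [-0.03  -0.004  1.112] rows>= 3 turn [-0.0008 -0.0013  0.0016] rows>= 1<stdin>:4: RuntimeWarning: Mean of empty slice.
  ret = um.true_divide(
Traceback (most recent call last):
ValueError: zero-size array to reduction operation minimum which has no identity
```

Request:
step_arm(plan=[{"dx":-0.03,"dy":0,"dz":0.3,"rx":0,"ry":0,"rz":0,"claw":0},{"dx":0,"dy":0,"dz":0.36,"rx":0,"ry":0,"rz":0,"claw":0},{"dx":0,"dy":0,"dz":0.3,"rx":0,"ry":0,"rz":0,"claw":0},{"dx":0,"dy":0,"dz":0.17,"rx":0,"ry":0,"rz":0,"claw":0},{"dx":0,"dy":0,"dz":0,"rx":0,"ry":0,"rz":0,"claw":1},{"dx":0,"dy":0,"dz":0,"rx":0,"ry":0,"rz":0,"claw":1},{"dx":0,"dy":0,"dz":0,"rx":0,"ry":0,"rz":0,"claw":1},{"dx":0,"dy":0,"dz":0,"rx":0,"ry":0,"rz":0,"claw":1},{"dx":0,"dy":0,"dz":0,"rx":0,"ry":0,"rz":0,"claw":1},{"dx":0,"dy":0,"dz":0,"rx":0,"ry":0,"rz":0,"claw":1}])

```text
time_s: 17.45
ee_pos: [0.4386, 0.2286, 0.0359]
eef_rot: [3.141, 0.001, 3.069]
force: [0.5, -0.0, 1.2]
grip_width: 0.0493
grip_force: 0.4
```

Request:
step_arm(plan=[{"dx":0,"dy":0,"dz":0,"rx":0,"ry":0,"rz":0,"claw":1},{"dx":0,"dy":0,"dz":0,"rx":0,"ry":0,"rz":0,"claw":1},{"dx":0,"dy":0,"dz":-0.1,"rx":0,"ry":0,"rz":0,"claw":1},{"dx":0,"dy":0,"dz":-0.3,"rx":0,"ry":0,"rz":0,"claw":1},{"dx":0,"dy":0,"dz":-0.4,"rx":0,"ry":0,"rz":0,"claw":1},{"dx":0,"dy":0,"dz":-0.4,"rx":0,"ry":0,"rz":0,"claw":1},{"dx":0,"dy":0,"dz":-0.4,"rx":0,"ry":0,"rz":0,"claw":1},{"dx":0,"dy":0,"dz":-0.2,"rx":0,"ry":0,"rz":0,"claw":1},{"dx":0,"dy":0,"dz":0,"rx":0,"ry":0,"rz":0,"claw":1}])

```text
time_s: 18.35
ee_pos: [0.4392, 0.2289, 0.2186]
eef_rot: [3.139, 0.005, 3.069]
force: [-0.3, 0.4, -1.5]
grip_width: 0.0477
grip_force: 15.0
```

```bash
python3 - <<'E'
from h import *
plan((.4381,-.2227,.20,175.75),(.4381,-.2227,.055,175.75))
E
```

```text
(0.4381, -0.2227, 0.2, 175.75) shift [-0.317 -4.505  0.176] rows>= 10 turn [0.0015 0.0029 0.0008] rows>= 1
(0.4381, -0.2227, 0.055, 175.75) shift [ 0.   -0.    1.45] rows>= 3 turn [0. 0. 0.] rows>= 0
```

Request:
step_arm(plan=[{"dx":-0.02,"dy":-0.3,"dz":0,"rx":0,"ry":0,"rz":0,"claw":1},{"dx":-0.03,"dy":-0.42,"dz":0,"rx":0,"ry":0,"rz":0,"claw":1},{"dx":-0.03,"dy":-0.42,"dz":0,"rx":0,"ry":0,"rz":0,"claw":1},{"dx":-0.03,"dy":-0.42,"dz":0,"rx":0,"ry":0,"rz":0,"claw":1},{"dx":-0.03,"dy":-0.42,"dz":0,"rx":0,"ry":0,"rz":0,"claw":1},{"dx":-0.03,"dy":-0.42,"dz":0,"rx":0,"ry":0,"rz":0,"claw":1},{"dx":-0.03,"dy":-0.42,"dz":0,"rx":0,"ry":0,"rz":0,"claw":1},{"dx":-0.03,"dy":-0.42,"dz":0,"rx":0,"ry":0,"rz":0,"claw":1},{"dx":-0.03,"dy":-0.42,"dz":0,"rx":0,"ry":0,"rz":0,"claw":1},{"dx":-0.03,"dy":-0.42,"dz":0,"rx":0,"ry":0,"rz":0,"claw":1}])

```text
time_s: 19.35
ee_pos: [0.4368, -0.1821, 0.2142]
eef_rot: [3.141, -0.002, 3.068]
force: [0.2, 0.4, -1.2]
grip_width: 0.0478
grip_force: 15.0
```

Request:
step_arm(plan=[{"dx":-0.03,"dy":-0.43,"dz":0,"rx":0,"ry":0,"rz":0,"claw":1},{"dx":0,"dy":0,"dz":0.35,"rx":0,"ry":0,"rz":0,"claw":1},{"dx":0,"dy":0,"dz":0.4,"rx":0,"ry":0,"rz":0,"claw":1},{"dx":0,"dy":0,"dz":0.4,"rx":0,"ry":0,"rz":0,"claw":1},{"dx":0,"dy":0,"dz":0.25,"rx":0,"ry":0,"rz":0,"claw":1},{"dx":0,"dy":0,"dz":0.16,"rx":0,"ry":0,"rz":0,"claw":1},{"dx":0,"dy":0,"dz":0,"rx":0,"ry":0,"rz":0,"claw":1}])

```text
time_s: 20.05
ee_pos: [0.4358, -0.2226, 0.0565]
eef_rot: [3.139, -0.005, 3.069]
force: [-0.3, 0.2, -1.2]
grip_width: 0.0475
grip_force: 15.0
```

Request:
step_arm(plan=[{"dx":0,"dy":0,"dz":0.03,"rx":0,"ry":0,"rz":0,"claw":1},{"dx":0,"dy":0,"dz":0.015,"rx":0,"ry":0,"rz":0,"claw":1},{"dx":0,"dy":0,"dz":0.01,"rx":0,"ry":0,"rz":0,"claw":1},{"dx":0,"dy":0,"dz":0,"rx":0,"ry":0,"rz":0,"claw":1},{"dx":0,"dy":0,"dz":0,"rx":0,"ry":0,"rz":0,"claw":0.4},{"dx":0,"dy":0,"dz":0,"rx":0,"ry":0,"rz":0,"claw":0.2},{"dx":0,"dy":0,"dz":0,"rx":0,"ry":0,"rz":0,"claw":0.2},{"dx":0,"dy":0,"dz":0,"rx":0,"ry":0,"rz":0,"claw":0.2},{"dx":0,"dy":0,"dz":0,"rx":0,"ry":0,"rz":0,"claw":0.2},{"dx":0,"dy":0,"dz":-0.1,"rx":0,"ry":0,"rz":0,"claw":0.2}])

```text
time_s: 21.05
ee_pos: [0.4369, -0.2233, 0.0634]
eef_rot: [3.141, -0.002, 3.068]
force: [0.2, 0.2, 0.3]
grip_width: 0.0754
grip_force: 0.0
```

Request:
step_arm(plan=[{"dx":0,"dy":0,"dz":-0.35,"rx":0,"ry":0,"rz":0,"claw":0.2},{"dx":0,"dy":0,"dz":-0.4,"rx":0,"ry":0,"rz":0,"claw":0.2},{"dx":0,"dy":0,"dz":-0.4,"rx":0,"ry":0,"rz":0,"claw":0.2},{"dx":0,"dy":0,"dz":-0.3,"rx":0,"ry":0,"rz":0,"claw":0.1},{"dx":0,"dy":0,"dz":0,"rx":0,"ry":0,"rz":0,"claw":0.1}])

```text
time_s: 21.55
ee_pos: [0.4386, -0.2243, 0.2137]
eef_rot: [-3.138, 0.007, 3.069]
force: [0.3, 0.7, 0.4]
grip_width: 0.0843
grip_force: 0.0
```

```bash
python3 - <<'E'
from h import *
p=shot('wrist');save(p,'w4')
for n in('shaker','tin','jar'):
  for d in viewer.recognise(n,p)[:1]:
    w,_,_=cloud(p,d['rect']); k=w[:,2]>.068; print(n,d['score'],d['rect'],w[k].mean(0),w[k].max(0))
# bar start origin & grasp centre: bar x=+4.5 mm, y=+30 (behind crossbar)
b=np.array([.5203,.0420]); X=np.array([.99725,-.0741]);Y=np.array([.0741,.99725])
c=b+.0045*X+.022*Y; print(c)
plan((c[0],c[1],.21,85.75),(c[0],c[1],.093,85.75))
E
```

```text
shaker 0.64 [247.8, 247.0, 272.2, 283.5] [ 0.55430542 -0.22571101  0.07482893] [ 0.57221214 -0.20785086  0.07900747]
tin 0.94 [231.8, 207.0, 276.8, 249.5] [ 0.50227207 -0.22801158  0.07358524] [ 0.52202655 -0.20353045  0.07571231]
jar 0.93 [235.9, 156.6, 271.1, 204.0] [ 0.43615717 -0.22459704  0.07564782] [ 0.4606711  -0.20365402  0.07781718]
[0.52641783 0.06360605]
(np.float64(0.526417825), np.float64(0.06360605), 0.21, 85.75) shift [-0.682  2.927 -0.018] rows>= 7 turn [-3.0000e-04 -1.1000e-03  1.0007e+00] rows>= 11
(np.float64(0.526417825), np.float64(0.06360605), 0.093, 85.75) shift [ 0.   -0.    1.17] rows>= 3 turn [0. 0. 0.] rows>= 0
```

View pics/w4.png

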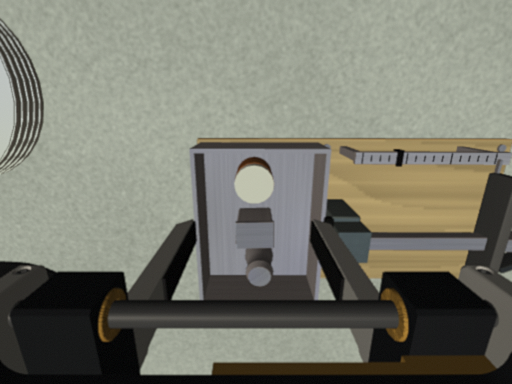

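All three stand in the bin: jar at (255,183), tin at (255,228), shaker at (259,268). Now on to the bar.

Request:
step_arm(plan=[{"dx":-0.07,"dy":0.25,"dz":0,"rx":0,"ry":0,"rz":0,"claw":0.1},{"dx":-0.09,"dy":0.38,"dz":0,"rx":0,"ry":0,"rz":0,"claw":0.1},{"dx":-0.09,"dy":0.38,"dz":0,"rx":0,"ry":0,"rz":0,"claw":0.1},{"dx":-0.09,"dy":0.38,"dz":0,"rx":0,"ry":0,"rz":0,"claw":0.1},{"dx":-0.09,"dy":0.38,"dz":0,"rx":0,"ry":0,"rz":0,"claw":0.1},{"dx":-0.09,"dy":0.38,"dz":0,"rx":0,"ry":0,"rz":0,"claw":0.1},{"dx":-0.09,"dy":0.38,"dz":0,"rx":0,"ry":0,"rz":0,"claw":0.1},{"dx":-0.07,"dy":0.39,"dz":0,"rx":0,"ry":0,"rz":0,"claw":0.1},{"dx":0,"dy":0,"dz":0,"rx":0,"ry":0,"rz":0.09,"claw":0.1},{"dx":0,"dy":0,"dz":0,"rx":0,"ry":0,"rz":0.09,"claw":0.1}])

```text
time_s: 22.75
ee_pos: [0.5262, 0.0638, 0.2074]
eef_rot: [-3.141, -0.002, 2.782]
force: [0.2, 0.9, 0.1]
grip_width: 0.0846
grip_force: 0.0
```

Request:
step_arm(plan=[{"dx":0,"dy":0,"dz":0,"rx":0,"ry":0,"rz":0.09,"claw":0.1},{"dx":0,"dy":0,"dz":0,"rx":0,"ry":0,"rz":0.09,"claw":0.1},{"dx":0,"dy":0,"dz":0,"rx":0,"ry":0,"rz":0.09,"claw":0.1},{"dx":0,"dy":0,"dz":0,"rx":0,"ry":0,"rz":0.09,"claw":0.1},{"dx":0,"dy":0,"dz":0,"rx":0,"ry":0,"rz":0.09,"claw":0.1},{"dx":0,"dy":0,"dz":0,"rx":0,"ry":0,"rz":0.09,"claw":0.1},{"dx":0,"dy":0,"dz":0,"rx":0,"ry":0,"rz":0.09,"claw":0.1},{"dx":0,"dy":0,"dz":0,"rx":0,"ry":0,"rz":0.09,"claw":0.1},{"dx":0,"dy":0,"dz":0,"rx":0,"ry":0,"rz":0.09,"claw":0.1},{"dx":0,"dy":0,"dz":0,"rx":0,"ry":0,"rz":0.01,"claw":0.1}])

```text
time_s: 23.75
ee_pos: [0.5262, 0.0626, 0.2078]
eef_rot: [-3.14, 0.0, 1.495]
force: [-0.5, 0.1, 0.6]
grip_width: 0.0846
grip_force: 0.0
```

```bash
python3 - <<'E'
from h import *
o=telemetry.get_obs();print(o['ee_pos'],o['eef_rot'])
plan((.5264,.0636,.15,85.75),(.5264,.0636,.093,85.75))
p=shot('wrist');save(p,'w5')
E
```

```text
[0.52624194 0.06260089 0.20779475] [-3.13951982e+00  2.54972768e-04  1.49491787e+00]
(0.5264, 0.0636, 0.15, 85.75) shift [0.01  0.002 0.578] rows>= 2 turn [-0.0013  0.0002 -0.0011] rows>= 1
(0.5264, 0.0636, 0.093, 85.75) shift [ 0.   -0.    0.57] rows>= 2 turn [0. 0. 0.] rows>= 0
```

View pics/w5.png

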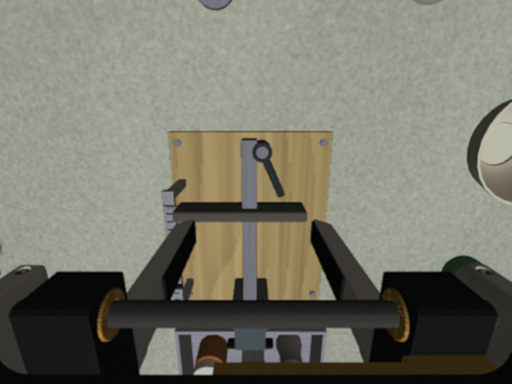

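The bar is centred between the open fingers; the crossbar is at row 212, the lever tip at (282,194) lies inside the right finger, and the fingers will come down behind the crossbar.

Request:
step_arm(plan=[{"dx":0.02,"dy":0,"dz":0.25,"rx":0,"ry":0,"rz":0,"claw":0.1},{"dx":0,"dy":0,"dz":0.3,"rx":0,"ry":0,"rz":0,"claw":0.1},{"dx":0,"dy":0,"dz":0.3,"rx":0,"ry":0,"rz":0,"claw":0.1},{"dx":0,"dy":0,"dz":0.2,"rx":0,"ry":0,"rz":0,"claw":0.1},{"dx":0,"dy":0,"dz":0.1,"rx":0,"ry":0,"rz":0,"claw":0.1},{"dx":0,"dy":0,"dz":0,"rx":0,"ry":0,"rz":0,"claw":0.1},{"dx":0,"dy":0,"dz":0,"rx":0,"ry":0,"rz":0,"claw":0.1}])

```text
time_s: 24.5
ee_pos: [0.5272, 0.0647, 0.0947]
eef_rot: [3.141, -0.0, 1.499]
force: [0.2, 0.0, 0.0]
grip_width: 0.0846
grip_force: 0.0
```

```bash
python3 - <<'E'
from h import *
o=telemetry.get_obs();print(o['ee_pos'],o['eef_rot'],o['force'])
X=np.array([.99725,-.0741]);Y=np.array([.0741,.99725]); b=np.array([.5203,.0420])
r=o['ee_pos'][:2]-b; print('bar frame',r@X,r@Y)
E
```

```text
[0.52715976 0.06466407 0.09471078] [ 3.14075902e+00 -9.90658014e-05  1.49904558e+00] [0.23960655 0.00396429 0.00071163]
bar frame 0.005161486129054056 0.023110047370758627
```

Request:
step_arm(plan=[{"dx":-0.05,"dy":0,"dz":0,"rx":0,"ry":0,"rz":0,"claw":0.1},{"dx":-0.08,"dy":0,"dz":0,"rx":0,"ry":0,"rz":0,"claw":0.1},{"dx":-0.12,"dy":0,"dz":0,"rx":0,"ry":0,"rz":0,"claw":0.1},{"dx":-0.12,"dy":0,"dz":0,"rx":0,"ry":0,"rz":0,"claw":0.1},{"dx":-0.12,"dy":0,"dz":0,"rx":0,"ry":0,"rz":0,"claw":0.1},{"dx":-0.12,"dy":0,"dz":0,"rx":0,"ry":0,"rz":0,"claw":0.1},{"dx":-0.12,"dy":0,"dz":0,"rx":0,"ry":0,"rz":0,"claw":0.1},{"dx":-0.12,"dy":0,"dz":0,"rx":0,"ry":0,"rz":0,"claw":0.1},{"dx":-0.05,"dy":0,"dz":0,"rx":0,"ry":0,"rz":0,"claw":0.1},{"dx":0,"dy":0,"dz":0,"rx":0,"ry":0,"rz":0,"claw":0.1}])

```text
time_s: 25.5
ee_pos: [0.5205, -0.0258, 0.0948]
eef_rot: [3.14, -0.001, 1.497]
force: [1.2, 5.5, 4.2]
grip_width: 0.0845
grip_force: 2.8
```

```bash
cat > m.py <<'E'
from h import *
o=telemetry.get_obs();print(o['ee_pos'],o['eef_rot'],o['force'],o['grip_width'],o['grip_force'])
X=np.array([.99725,-.0741]);Y=np.array([.0741,.99725]); b=np.array([.5203,.0420])
r=np.array(o['ee_pos'][:2])-b; print('bar frame',r@X,r@Y,'travel if touching',.014-r@Y)
E
python3 - <<'E'
from m import *
p=shot('wrist');np.savez('w6.npz',**{k:np.array(v) for k,v in p.items() if k!='obs'},ee_pos=o['ee_pos'],eef_rot=o['eef_rot'])
q=shot('top');a=[cv2.resize(cv2.cvtColor(i,cv2.COLOR_RGB2BGR),(800,int(800*i.shape[0]/i.shape[1]))) for i in (p['img'][60:250],q['img'][150:225,230:390])]
cv2.imwrite('pics/w6.png',np.vstack([x[:300] for x in a]))
w,u,v=cloud(q,(230,140,395,245)); k=(abs(w[:,2]-.114)<.006)&(w[:,1]>-.09)&(w[:,1]<.05)&((w[:,0]<.49)|(w[:,0]>.545))
c=w[k].mean(0); print('cross',k.sum(),c,'travel est',.0427-c[1])
E
```

```text
[ 0.5205211  -0.02577302  0.09484362] [ 3.14003211e+00 -6.39531079e-04  1.49674248e+00] [1.15486847 5.50226164 4.20650466] 0.08447974246130253 2.8388353530317545
bar frame 0.0052424703844222206 -0.06757026039874874 travel if touching 0.08157026039874873
cross 0 [nan nan nan] travel est nan<stdin>:6: RuntimeWarning: Mean of empty slice.
  ret = um.true_divide(
```

View pics/w6.png

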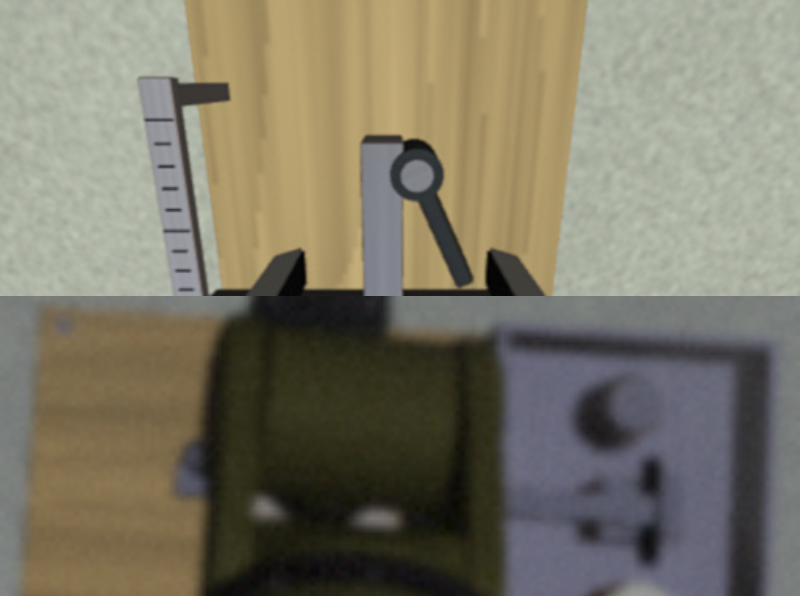

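The wrist half shows the fingers behind the crossbar with the lever still open: pin at (416,175), tip at (463,280). The rail is at the left, and the top half shows the nose over the bin. Pushing on.

Request:
step_arm(plan=[{"dx":-0.06,"dy":0,"dz":0,"rx":0,"ry":0,"rz":0,"claw":0.1},{"dx":-0.08,"dy":0,"dz":0,"rx":0,"ry":0,"rz":0,"claw":0.1},{"dx":-0.06,"dy":0,"dz":0,"rx":0,"ry":0,"rz":0,"claw":0.1},{"dx":-0.045,"dy":0,"dz":0,"rx":0,"ry":0,"rz":0,"claw":0.1},{"dx":0,"dy":0,"dz":0,"rx":0,"ry":0,"rz":0,"claw":0.1},{"dx":0,"dy":0,"dz":0,"rx":0,"ry":0,"rz":0,"claw":0.1},{"dx":0,"dy":0,"dz":0,"rx":0,"ry":0,"rz":0,"claw":0.1},{"dx":0,"dy":0,"dz":0,"rx":0,"ry":0,"rz":0,"claw":0.1}])

```text
time_s: 26.4
ee_pos: [0.5187, -0.0494, 0.0948]
eef_rot: [3.14, -0.001, 1.498]
force: [0.8, 5.9, 4.9]
grip_width: 0.0844
grip_force: 3.2
```

```bash
python3 - <<'E'
from m import *
p=shot('wrist'); q=shot('side'); s=shot('top')
np.savez('w7.npz',**{k:np.array(v) for k,v in p.items() if k!='obs'},ee_pos=o['ee_pos'],eef_rot=o['eef_rot'])
f=lambda i,h:cv2.resize(cv2.cvtColor(i,cv2.COLOR_RGB2BGR),(400,h),interpolation=cv2.INTER_CUBIC)
l=np.vstack([f(p['img'],300),f(p['img'][170:320,90:290],300)]); 
r=np.vstack([f(q['img'][110:210,200:300],300),f(s['img'][200:230,290:330],300)])
cv2.imwrite('pics/w7.png',np.hstack([l,r]))
w,u,v=cloud(q,(200,90,320,240)); k=(abs(w[:,2]-.112)<.005)&(w[:,1]>-.11)&(w[:,1]<.05); print('side cross',k.sum(),w[k][:8],w[k].mean(0) if k.sum() else '')
w,u,v=cloud(p,(60,60,450,330)); 
for n,k in (('end',(abs(w[:,2]-.105)<.004)&(w[:,0]<.53)&(w[:,0]>.48)),('cross',(abs(w[:,2]-.114)<.003)&(w[:,1]<0)&(w[:,1]>-.1))): print(n,k.sum(),w[k].max(0) if k.sum() else '',w[k].min(0) if k.sum() else '')
E
```

```text
[ 0.51873804 -0.04937906  0.09475254] [ 3.14023527e+00 -7.48267932e-04  1.49759697e+00] [0.82324024 5.88566575 4.88914413] 0.08442517153258342 3.213154971599579
bar frame 0.005213523486338259 -0.09124350728637182 travel if touching 0.10524350728637182
side cross 259 [[ 0.52620017 -0.10905273  0.1074158 ]
 [ 0.52371206 -0.10973317  0.10716728]
 [ 0.51819331 -0.10700301  0.11002891]
 [ 0.51590632 -0.1092047   0.10853197]
 [ 0.5107712  -0.10928639  0.10908466]
 [ 0.51806286 -0.10621839  0.10741552]
 [ 0.51547756 -0.10611572  0.10781108]
 [ 0.51283082 -0.10549993  0.10862915]] [ 0.50326408 -0.06086707  0.11073785]
end 3904 [0.52997251 0.01396899 0.10899627] [ 0.48005171 -0.09027102  0.10100413]
cross 3287 [ 0.57285032 -0.03511867  0.11699315] [ 0.43376046 -0.07359375  0.11100385]
```

View pics/w7.png

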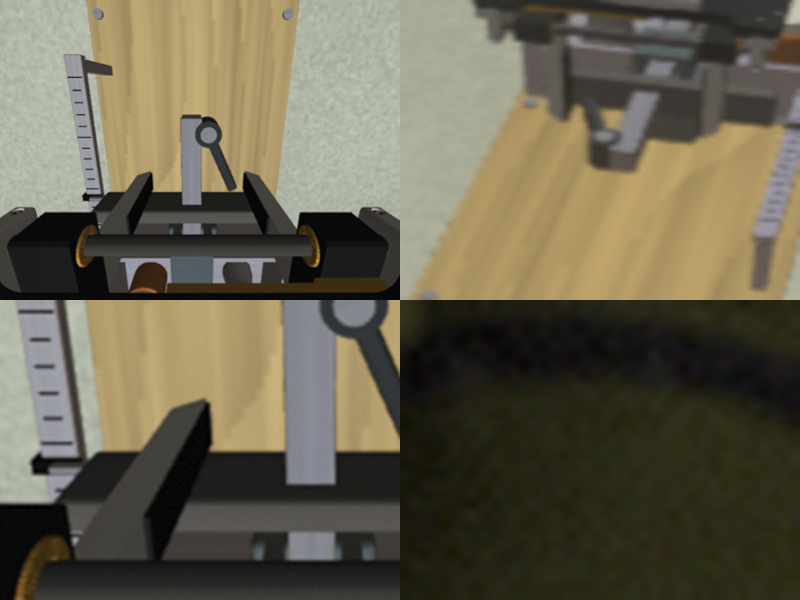

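```bash
python3 - <<'E'
from h import *
d=np.load('w7.npz'); p={k:d[k] for k in d.files}; p['obs']=dict(ee_pos=d['ee_pos'],eef_rot=d['eef_rot'])
X=np.array([.99725,-.0741]);Y=np.array([.0741,.99725]); O=np.array([.5107,-.0825])
for n,u,v,h in (('mark',111,251.5,.081),('pointer',118,268,.084),('crossback',180,245.5,.114),('crossfront',180,260,.114)):
    w=world(p,[u],[v],X=h)[0]; r=w[:2]-O; print(n,w.round(4),'carrier',(r@X).round(4),(r@Y).round(4))
im=cv2.cvtColor(p['img'],cv2.COLOR_RGB2BGR)[235:285,85:165]
cv2.imwrite('pics/w8.png',cv2.resize(im,None,fx=9,fy=9,interpolation=cv2.INTER_CUBIC))
z=p['z_map']
w,u,v=cloud(p,(60,60,450,330)); k=(abs(w[:,2]-.114)<.003)&(w[:,1]<0)&(w[:,1]>-.1)&(w[:,0]>.43)&(w[:,0]<.5)
r=w[k][:,:2]-O; print('cross',(r@X).min(),(r@X).max(),np.percentile(r@Y,[0,2,50,98,100]))
E
```

```text
mark [ 0.412  -0.0571  0.081 ] carrier -0.1003 0.0181
pointer [ 0.416  -0.0695  0.084 ] carrier -0.0954 0.0059
crossback [ 0.4753 -0.039   0.114 ] carrier -0.0386 0.0407
crossfront [ 0.4738 -0.0488  0.114 ] carrier -0.0393 0.0309
cross -0.07890778430473953 -0.01205868401364148 [0.01259934 0.01349894 0.02134049 0.04329827 0.04404457]
```

View pics/w8.png

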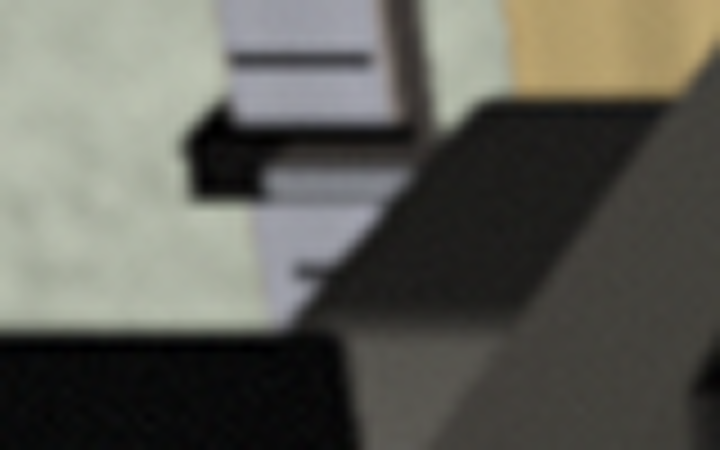

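```bash
python3 - <<'E'
from h import *
d=np.load('w7.npz'); p={k:d[k] for k in d.files}; p['obs']=dict(ee_pos=d['ee_pos'],eef_rot=d['eef_rot'])
X=np.array([.99725,-.0741]);Y=np.array([.0741,.99725]); O=np.array([.5107,-.0825])
for n,a,b,h in (('backtop',440,322,.114),('backbot',580,101,.080),('ptr top mid',330,182,.0855),('ptr lo',330,200,.0855),('ptr hi',330,164,.0855),('clip mid',320,157,.082),('clip back edge',320,125,.083),('tick60',300,60,.078),('tick270',305,270,.078)):
    w=world(p,[85+(a+.5)/9-.5],[235+(b+.5)/9-.5],X=h)[0]; r=w[:2]-O; print(n,w.round(4),'carrier',(r@X).round(4),(r@Y).round(4))
E
```

```text
backtop [ 0.4439 -0.0538  0.114 ] carrier -0.0687 0.0236
backbot [ 0.4406 -0.055   0.08  ] carrier -0.0719 0.0223
ptr top mid [ 0.4217 -0.0579  0.0855] carrier -0.0906 0.0179
ptr lo [ 0.4213 -0.0595  0.0855] carrier -0.0908 0.0163
ptr hi [ 0.422  -0.0563  0.0855] carrier -0.0904 0.0196
clip mid [ 0.4193 -0.0575  0.082 ] carrier -0.093 0.0182
clip back edge [ 0.4205 -0.054   0.083 ] carrier -0.092 0.0217
tick60 [ 0.4172 -0.0505  0.078 ] carrier -0.0956 0.025
tick270 [ 0.4133 -0.0701  0.078 ] carrier -0.0981 0.0051
```

The crop shows the pointer lying on the black clip (pointer centre y≈0.0179, clip ≈0.0182 in the carrier frame), so the bar is at the mark with the lever open. Next I squeeze the lever shut.

Request:
step_arm(plan=[{"dx":0,"dy":0,"dz":0,"rx":0,"ry":0,"rz":0,"claw":0.3},{"dx":0,"dy":0,"dz":0,"rx":0,"ry":0,"rz":0,"claw":0.4},{"dx":0,"dy":0,"dz":0,"rx":0,"ry":0,"rz":0,"claw":0.5},{"dx":0,"dy":0,"dz":0,"rx":0,"ry":0,"rz":0,"claw":0.6},{"dx":0,"dy":0,"dz":0,"rx":0,"ry":0,"rz":0,"claw":0.7},{"dx":0,"dy":0,"dz":0,"rx":0,"ry":0,"rz":0,"claw":0.8},{"dx":0,"dy":0,"dz":0,"rx":0,"ry":0,"rz":0,"claw":1},{"dx":0,"dy":0,"dz":0,"rx":0,"ry":0,"rz":0,"claw":1},{"dx":0,"dy":0,"dz":0,"rx":0,"ry":0,"rz":0,"claw":1},{"dx":0,"dy":0,"dz":0,"rx":0,"ry":0,"rz":0,"claw":1}], grip_force=20)

```text
time_s: 27.55
ee_pos: [0.5177, -0.0492, 0.0941]
eef_rot: [-3.14, -0.001, 1.498]
force: [-4.2, 6.5, 3.2]
grip_width: 0.0241
grip_force: 24.7
```

Request:
step_arm(plan=[{"dx":0,"dy":0,"dz":0,"rx":0,"ry":0,"rz":0,"claw":1},{"dx":0,"dy":0,"dz":0,"rx":0,"ry":0,"rz":0,"claw":1},{"dx":0,"dy":0,"dz":0,"rx":0,"ry":0,"rz":0,"claw":1},{"dx":0,"dy":0,"dz":0,"rx":0,"ry":0,"rz":0,"claw":1},{"dx":0,"dy":0,"dz":0,"rx":0,"ry":0,"rz":0,"claw":1},{"dx":0,"dy":0,"dz":0,"rx":0,"ry":0,"rz":0,"claw":1},{"dx":0,"dy":0,"dz":0,"rx":0,"ry":0,"rz":0,"claw":1},{"dx":0,"dy":0,"dz":0,"rx":0,"ry":0,"rz":0,"claw":1}])

```text
time_s: 28.35
ee_pos: [0.5177, -0.0492, 0.0941]
eef_rot: [-3.14, -0.001, 1.498]
force: [-4.8, 6.8, 3.3]
grip_width: 0.0244
grip_force: 24.7
```

```bash
python3 - <<'E'
from m import *
p=shot('wrist')
f=lambda i:cv2.resize(cv2.cvtColor(i,cv2.COLOR_RGB2BGR),(400,300),interpolation=cv2.INTER_CUBIC)
cv2.imwrite('pics/w9.png',np.hstack([f(p['img'][120:300,130:370]),f(p['img'][235:285,85:151])]))
E
```

```text
[ 0.51773619 -0.04920383  0.0940968 ] [-3.14010736e+00 -9.17214072e-04  1.49781246e+00] [-4.83704014  6.77953842  3.26923905] 0.02439695495792366 24.721420761197805
bar frame 0.004201441975137343 -0.09114299553879529 travel if touching 0.10514299553879529
```

View pics/w9.png

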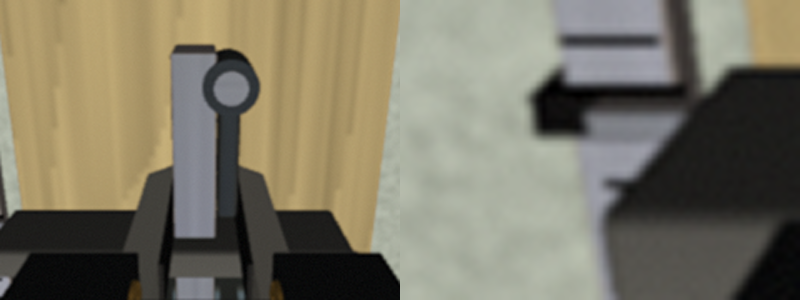

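The lever lies flat along the grip (opening 24.4 mm) and the pointer still sits on the black clip, so I'm handing in.

```bash
python3 -c "
from station import hand_in
print(hand_in())"
```

```text
the job is handed in; nothing more can be done
None
```

I handed the job in at about 28 s, and the verdict wasn't shown: shaker, tin and jar stand in the bin, the bar is held within about 1–2 mm of the mark by my camera measurement, and the cam lever is squeezed shut.

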